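Set up the filter illuminator for a culture flask

ROBOT

A 6-joint arm with a two-finger parallel gripper is mounted at the origin on a cart in front of the work surface, level with it; the furniture and walls round the work are solid. World frame = base frame: x ahead of the robot, y to its left, z up, the work surface at z = 0. Lengths are in m, angles in rad, forces in N, time in s.
With the tool pointing down it reaches from about 0.35 to 0.775 m from the base axis. Payload 5.5 kg.
Tool frame: the origin (TCP) lies between the finger pads; the fingertips stand 19 mm ahead of it and the grasp point (between the pads) is the TCP; z points along the fingers, y is the line along which they close (so a half turn about z gives the same grasp; the last joint's range is limited). The gripper opens to 85 mm and grips with 20 to 120 N. Pads are 22 mm wide; open, the fingers measure 114 mm over their backs; the gripper's body (76 mm by 85 mm) begins 54 mm behind the grasp point. The pads swing forward as they close: fully open they stand 13 mm farther back than shut.
Start: joints at [1.113, 0.313, 0.046, 1.304, 0, 1.431], TCP at [0.18, 0.546, 0.25] pointing down, gripper open.
Joint ranges: [-2.76, 2.76], [-0.86, 1.69], [-1.03, 1.26], [-2.2, 2.34], [-1.47, 1.5], [-3.14, 3.14]. Speed limits (rad/s): [2.57, 2.57, 3.14, 3.14, 3.14, 3.14].

INTERFACE

Orientations are given as a unit quaternion [w, x, y, z].
In Python, from workcell import env gives the robot as it stands.
- The arm moves only by the tool carry_out, never from a script. Its argument "increments" is a list that holds one entry, the list of rows, each a list of 6 numbers: the shift along the tool's x, y, z each as a share of 50 cm, from -1 to 1, then the turn, a rotation vector about the tool's x, y, z each as a share of 2 pi rad, from -1 to 1. In form: [[[x, y, z, ax, ay, az], ...]]. A call has 1 to 5 rows; each row is the pose to reach, as a shift and turn from the pose commanded when the call began, along the tool's axes at that moment, turning the shorter way round; what a row does not reach only later rows make up. A row lasts 1/8 s, in which the tool goes at most 62.5 mm and 10.7 degrees, less where a joint would pass 70% of its speed; a pose out of reach is approached as far as the arm can. A call with a number of a shift or a turn outside -1 to 1 is refused whole. A call with a gripper value outside its range is refused whole. "jaw" is the closure, from 0 (fully open) to 1 (shut), set as the call begins (left out, the last holds). The fingers move at their own pace and stop on an object; "squeeze" is the grip in N (left out, the last holds). Time passes only in rows, so rows that repeat a pose let the fingers close. It gives the time, the measured TCP pose, the force, the opening and the grip force at its end, in the units of the state.
- env.get_state(): the state, without advancing time (a new reading comes with each control period).
- env.read_camera(name): name is "scene" or "top" or "wrist"; returns a dict with "frame" (420x560x3 uint8, blue, green, red), "z_map" (420x560 float32, m along the optical axis (not along the pixel's ray), 0 where there is no reading), "intrinsics" (3x3 intrinsics, pixels), "R" (3x3) and "t" (3): a world point X has camera coordinates R X + t; the wrist camera has in their place "T_tool_cam" (4x4, takes a point from camera to tool coordinates, whose origin is the TCP and whose axes are the flange's). Camera axes: x right, y down, z forward; pixel columns grow to the right and rows downward; lengths in m; the calibration is good to about 2 mm. A picture is of the moment at which its call begins: read the wrist's pose just before it.
- env.hand_in(): hands the job in; it is judged then, once.
Trained networks look in the newest picture that a camera, given by its name, has taken for a name from the list of things; names that differ only in an ending like _2 or _b are one class to them, and where a whole thing is asked for, a point or a joint stands for the part that bears it (a point fixed in the world has none). Each returns a list of dicts, best first, with "score" (0 to 1); they miss things now and then, are a little off and sometimes report something else, mostly with a low value. They report only what shows in the picture. A call takes as long as a camera call.
- env.find_in(camera, name): "position" ([x, y, z] in m, in world coordinates, good to about 4 mm: the middle of the surface that is visible of it).
The state is a dict: "clock": time; "joint_pos": joint angles; "qvel": joint speeds; "tau": joint torques, N m; "tcp_pos": TCP position; "orientation": TCP orientation; "wrist_force": force on the tool from outside, world axes, zero at the start; "ft_torque": the same for the moment, N m; "finger_gap": finger opening in m; "grip_force": force on a finger pad.
Only numpy, scipy, OpenCV 4.12 (cv2) and the standard library are available. Lean on these libraries where they do the work, as an engineer would, in place of code of your own. Each camera call takes 0.05 s, during which the arm holds its last target. There are 200 camera calls.

TASK

Get the illuminator ready for the culture flask. First take the orange light shield away from in front of the stage and hang it astride the middle of the bar of the steel rail; then crank the filter wheel round, whichever way is shorter, until the green window stands at the black index mark at the top of the sloped panel; last stand the stoppered flask from the front left of the table upright on the middle of the round stage under the lamp head. Leave the empty bottle and the petri dish where they are and do not tip the flask over.

Things in the scene. Friction and masses are not known exactly. Their poses are not given: they have to be found in the camera images.
- illuminator: fixed white and grey bench instrument. Origin on the table (z 0) below the centre of its stage; x points away from the operator to its back, y to its left. Base plate 12 mm thick, x -50 to 130, y -245 to 65 mm. Round black stage with a white ring, 84 mm across, top at z 14 mm, centred on the origin; a lamp head overhangs it from behind; a sloped panel stands to the right
- head_front (a point): middle of the front lower edge of the white lamp head, 215 mm straight above the illuminator's origin. Head: x 0 to 130, y -55 to 55, z 215 to 290 mm; lens ring under it, x 15 to 75, down to z 195 mm; column behind x 82 mm. A vertical gripper over the stage centre strikes the head: lean the tool's upper end back towards -x, by 35 to 40 degrees
- panel_face (a point): where the wheel axis meets the face of the white sloped panel (165 x 150 mm), at (-5, -165, 85) mm in the illuminator's frame. The panel slopes 40 degrees, its face looking up and towards -x: in the illuminator's frame the wheel axis runs outward along (-0.643, 0, 0.766), and up-slope is (0.766, 0, 0.643)
- filter_wheel (a joint): angle (rad) of the black wheel, 128 mm across, 10 mm thick, on the panel; positive is counter-clockwise as one faces the panel. It turns without end or detent, about 0.1 N m friction, and stays where left: 0, 2 pi and -2 pi all mean green is at the index mark. Starts between 1.2 and 5.1. At 0 the crank grip is at the foot of the panel, across from the green window, which is at the top
- crank_grip (a point): middle of the grey upright crank grip: a round sleeve, 22 mm across, 46 mm long, that stands square to the wheel and spins freely on its pin. 45 mm from the wheel axis, 40 mm above the panel face (30 mm above the wheel); it circles with the wheel
- green_window (a point): centre of the green window (31 mm round) in the wheel, 45 mm from the axis, across from the crank grip. The other windows are yellow, red, blue and white
- index (a point): the small black index mark fixed on the panel just above the top of the wheel, 74 mm up-slope from the axis, 5 mm tall
- stage (a point): centre of the stage's top, 14 mm above the table
- shield: loose orange light shield, 0.15 kg: a saddle like an inverted V, two panels 100 mm wide (y), 3 mm thick, splayed; 16 mm apart inside at the top, about 70 mm over all at the foot (x); flat roof, underside 97 mm and top 100 mm above the foot. On it a black grip tab 10 mm thick (x), 60 mm long (y), its top 136 mm above the foot. Origin at the middle of the foot; stands in front of the stage
- shield_apex (a point): middle of the underside of the shield's roof, the place that rests on the bar; 97 mm above the shield's origin
- rail: fixed steel rail: base 80 x 170 mm and 8 mm thick, posts 14 mm across at y -75 and +75 mm, 174 mm tall, and between them a bar 12 mm across along y, its axis 170 mm above the table. Origin on the table under the middle of the bar
- rail_mid (a point): middle of the bar, on its axis, 170 mm above the table
- flask: conical culture flask with green contents and a beige foam stopper, 63 mm across at the foot, 120 mm tall, 0.17 kg; neck 34 mm across from 72 to 103 mm above the foot, to be gripped there (the soft stopper above does not bear a grip). Origin at the centre of its foot, z up; it stands left of the illuminator, and may have changed places with the bottle
- bottle: bystander: empty clear wide-neck bottle without cap, 63 mm across, 128 mm tall; origin at the centre of its foot
- dish: bystander: clear petri dish, 90 mm across, 15 mm tall, lying on the table; origin at the centre of its underside

How it is judged:
By the outcome, as a careful person would: the job done as asked, in the order asked, and still so for the second after the job is handed in, with the robot touching nothing.
It also fails if it takes over 69 s, if anything falls off the work surface, if the arm or the gripper's body presses on something with over 40 N, if the wrist force passes 120 N, or if a joint passes its speed limit or range.

## Working session

There is one attempt and no reset: what is moved stays moved. The work goes in short steps, Python scripts to look and compute and a tool call to move; the robot and the scene stay as the last step left them, time stands still between calls to the robot, and variables do not carry over. Pictures are saved under pics/ and viewed, at most 13 in all, crops included, and the job is handed in when it is done.

Besides the shell and the picture viewer there is one more tool, called after "Emit:" as name(argument=value, ...) on one line, values as JSON. carry_out: Moves the arm, as the interface text tells. Its arguments: {"type":"object","properties":{"increments":{"type":"array","items":{"type":"array","items":{"type":"array","items":{"type":"number","minimum":-1,"maximum":1}}}},"jaw":{"type":"number"},"squeeze":{"type":"number"}},"required":["increments"]}

```bash
mkdir -p pics; ls
python3 - <<'E'
from workcell import env
import cv2,numpy as np
s=env.get_state();print({k:np.round(v,3).tolist() for k,v in s.items()})
for c in ["scene","top"]:
    r=env.read_camera(c);cv2.imwrite(f"pics/{c}0.png",r["frame"])
    print(c,np.round(-r["R"].T@r["t"],3))
    for n in ["illuminator","head_front","panel_face","crank_grip","green_window","index","stage","shield","shield_apex","rail","rail_mid","flask","bottle","dish"]:
        try:
            print(n,[(np.round(d["position"],3).tolist(),round(d["score"],2)) for d in env.find_in(c,n)[:2]])
        except Exception as e: print(n,e)
print(env.get_state()["clock"])
E
```

```text
pics
{'clock': 0.0, 'joint_pos': [1.113, 0.314, 0.045, 1.304, 0.0, 1.431], 'qvel': [-0.001, 0.0, -0.002, 0.0, -0.001, 0.0], 'tau': [-0.0, -48.063, 29.853, 0.019, -0.0, -0.0], 'tcp_pos': [0.179, 0.546, 0.249], 'orientation': [-0.0, 0.158, 0.987, -0.001], 'wrist_force': [0.981, -0.555, 0.2], 'ft_torque': [-0.025, -0.075, -0.003], 'grip_force': 0.0, 'finger_gap': 0.085}
scene [ 0.165 -0.671  0.854]
illuminator []
head_front [([0.594, -0.166, 0.107], 0.97)]
panel_face [([0.593, -0.162, 0.104], 0.6)]
crank_grip [([0.569, -0.283, 0.098], 0.82)]
green_window [([0.571, -0.283, 0.095], 0.56)]
index [([0.596, -0.164, 0.105], 0.98), ([0.361, -0.29, 0.016], 0.71)]
stage [([0.594, -0.166, 0.106], 0.94)]
shield [([0.452, -0.132, 0.068], 0.71)]
shield_apex [([0.449, -0.133, 0.069], 0.98)]
rail [([0.579, 0.068, 0.007], 0.83)]
rail_mid [([0.578, 0.069, 0.009], 0.62)]
flask [([0.434, 0.011, 0.052], 0.85), ([0.599, -0.167, 0.103], 0.67)]
bottle [([0.439, 0.119, 0.086], 0.98)]
dish [([0.362, -0.289, 0.014], 0.7)]
top [ 0.41  -0.081  0.981]
illuminator [([0.59, -0.153, 0.119], 0.82)]
head_front [([0.594, -0.157, 0.124], 0.59)]
panel_face [([0.593, -0.156, 0.119], 0.77)]
crank_grip [([0.57, -0.276, 0.1], 0.69)]
green_window [([0.572, -0.278, 0.098], 0.96)]
index [([0.589, -0.154, 0.12], 0.93)]
stage [([0.594, -0.16, 0.12], 0.7)]
shield [([0.46, -0.122, 0.08], 0.75)]
shield_apex [([0.461, -0.122, 0.078], 0.82)]
rail [([0.581, 0.072, 0.009], 0.97), ([0.572, -0.28, 0.1], 0.37)]
rail_mid [([0.579, 0.073, 0.005], 0.58)]
flask [([0.435, 0.014, 0.05], 0.61)]
bottle [([0.445, 0.138, 0.09], 0.8)]
dish [([0.367, -0.283, 0.018], 0.84)]
1.5
```

View pics/scene0.png

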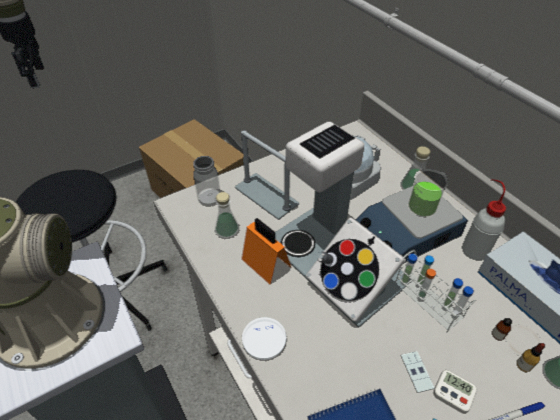

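View pics/top0.png

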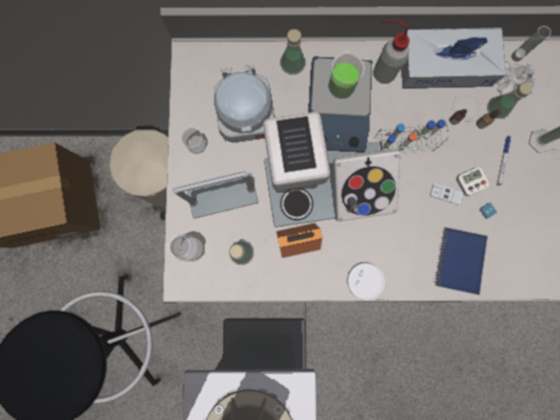

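The top view shows the stage ring at about (297,204), the wheel at (369,190), the shield at (300,240), the rail bar at (215,183), the flask at (240,250) and the bottle at (187,247). The crank grip is at the lower left of the wheel (351,205), with green at its right (388,187). Next I'll fit the poses from depth.

```bash
cat > h.py <<'E'
from workcell import env
import cv2,numpy as np
from scipy.spatial.transform import Rotation as Ro
np.set_printoptions(precision=4,suppress=True)
def cloud(c):
    s=env.get_state(); r=env.read_camera(c); z=r["z_map"]; K=r["intrinsics"]
    v,u=np.mgrid[:z.shape[0],:z.shape[1]]
    P=np.stack([(u-K[0,2])/K[0,0]*z,(v-K[1,2])/K[1,1]*z,z],-1)
    if c=="wrist":
        T=r["T_tool_cam"]; q=s["orientation"]; P=P@T[:3,:3].T+T[:3,3]
        P=P@Ro.from_quat(np.r_[q[1:],q[0]]).as_matrix().T+s["tcp_pos"]
    else: P=(P-r["t"])@r["R"]
    P[z==0]=np.nan
    return r["frame"],P
def sel(P,x,y,z): 
    return np.all([(P[...,i]>a)&(P[...,i]<b) for i,(a,b) in enumerate((x,y,z))],axis=0)
def rect(p):
    (c,w,a)=cv2.minAreaRect((p[:,:2]*1000).astype(np.float32)); return np.round(c,1),np.round(w,1),round(a,1),len(p)
E
python3 - <<'E'
from h import *
for c in ["scene","top"]:
    F,P=cloud(c); hsv=cv2.cvtColor(F,cv2.COLOR_BGR2HSV)
    print("==",c)
    t=sel(P,(.2,.8),(-.45,.3),(-.01,.01)); print("table z",np.median(P[t][:,2]))
    m=sel(P,(.5,.85),(-.3,0.0),(.275,.32)); print("head",rect(P[m]),np.median(P[m][:,2]))
    sh=sel(P,(.38,.53),(-.22,-.05),(.085,.11)); print("roof",rect(P[sh]),np.median(P[sh],0))
    tb=sel(P,(.38,.53),(-.22,-.05),(.122,.15)); print("tab",rect(P[tb]),np.median(P[tb],0))
    orr=sel(P,(.38,.53),(-.22,-.05),(.01,.15))&(hsv[...,0]<16)&(hsv[...,1]>150); print("orange",rect(P[orr]))
    b=sel(P,(.48,.68),(-.05,.2),(.15,.19)); print("bar",rect(P[b]),np.median(P[b],0)); q=P[b]; 
    if len(q): print(q[q[:,1].argmin()],q[q[:,1].argmax()])
    rb=sel(P,(.45,.68),(-.05,.2),(.004,.02)); print("railbase",rect(P[rb]))
    f=sel(P,(.38,.5),(-.05,.07),(.105,.14)); print("stopper",rect(P[f]),P[f].mean(0))
    bt=sel(P,(.38,.5),(.08,.2),(.05,.14)); print("bottle",rect(P[bt]))
    d=sel(P,(.28,.45),(-.36,-.2),(.006,.03)); print("dish",rect(P[d]))
    st=sel(P,(.48,.62),(-.19,-.05),(.004,.03))&(hsv[...,2]>150)&(hsv[...,1]<60); print("ring",rect(P[st]))
    w=sel(P,(.5,.75),(-.45,-.15),(.03,.2)); print("panel",rect(P[w]))
    for nm,(a,bb) in dict(green=(45,85),yellow=(20,35),blue=(100,130)).items():
        k=w&(hsv[...,0]>=a)&(hsv[...,0]<=bb)&(hsv[...,1]>110)&(hsv[...,2]>50); print(nm,np.nanmedian(P[k],0),k.sum())
    np.save(f"{c}.npy",P); cv2.imwrite(f"{c}.png",F)
E
python3 - <<'E'
import cv2
a=cv2.imread('scene.png')[110:330,200:420];b=cv2.imread('top.png')[130:290,170:410]
cv2.imwrite('pics/crop.png',cv2.hconcat([cv2.resize(a,(400,400),interpolation=2),cv2.resize(b[:,70:230],(400,400),interpolation=2)]))
E
```

```text
== scene
table z -0.00021475511907939528
head (array([ 620.8, -107.2]), array([129.5, 111.4]), 8.1, 2255) 0.2851625208536063
roof (array([ 464.5, -119.6]), array([ 27.3, 100.8]), 12.5, 431) [ 0.4599 -0.1295  0.0985]
tab (array([ 465.6, -119.8]), array([10.7, 60.1]), 11.6, 169) [ 0.465  -0.1218  0.1334]
orange (array([ 479.2, -116.6]), array([ 95. , 101.1]), 12.1, 1376)
bar (array([578.9,  74.3]), array([ 13.7, 160.7]), 13.1, 293) [0.5768 0.078  0.1734]
[ 0.5914 -0.0052  0.1568] [0.5674 0.1541 0.1721]
railbase (array([558.6,  66.6]), array([232. , 214.4]), 89.3, 1367)
stopper (array([435.6,  21.2]), array([30.3, 28.4]), 58.9, 141) [0.4343 0.0184 0.1173]
bottle (array([445.3, 142.1]), array([60. , 59.1]), 28.6, 799)
dish (array([ 364.9, -284. ]), array([91.2, 87.6]), 61.0, 1492)
ring (array([ 557.4, -123.6]), array([176.1,  87. ]), 68.2, 220)
panel (array([ 625.3, -300.1]), array([249.4, 299.8]), 0.0, 7951)
green [ 0.5843 -0.3232  0.1001] 158
yellow [ 0.6053 -0.289   0.121 ] 171
blue [ 0.6934 -0.3367  0.1043] 383
== top
table z 0.0006712321493178924
head (array([ 623.1, -107.7]), array
[... 238 characters left out ...]
([ 468.2, -121. ]), array([21.4, 92.1]), 12.5, 70)
bar (array([582.,  71.]), array([ 13.8, 163.2]), 13.9, 474) [0.5809 0.0708 0.1755]
[ 0.6001 -0.0085  0.1659] [0.5642 0.1507 0.1739]
railbase (array([564.2,  75.3]), array([228., 248.]), 0.2, 2166)
stopper (array([438.1,  20.1]), array([29.9, 31.8]), 23.9, 172) [0.4377 0.02   0.1193]
bottle (array([447.5, 142.1]), array([60.4, 60.4]), 32.4, 546)
dish (array([ 366.9, -285.7]), array([89.9, 87.2]), 89.9, 1093)
ring (array([ 550. , -119.5]), array([139.9, 120.7]), 88.7, 795)
panel (array([ 622.8, -301.3]), array([289.6, 252.5]), 87.8, 6145)
green [ 0.5862 -0.3237  0.1014] 54
yellow [ 0.6065 -0.2902  0.1215] 119
blue [ 0.6979 -0.3358  0.107 ] 228
```

View pics/crop.png

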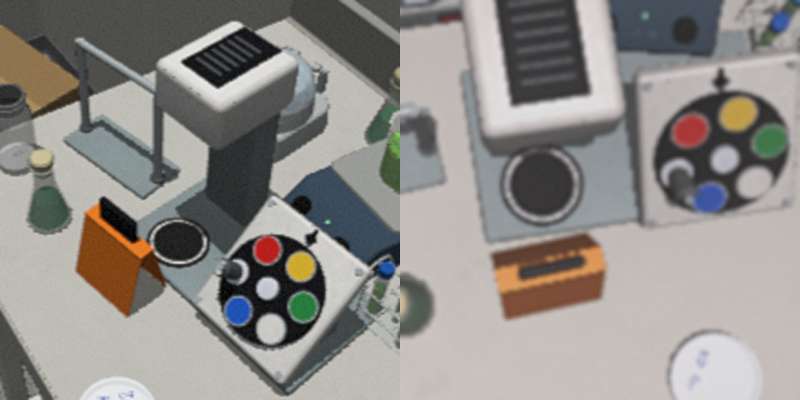

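```bash
cat >> h.py <<'E'
def pose(x,y,z,phi,tilt=0):
    # tool y at azimuth phi (deg); leaning so z has a component along azimuth phi-90
    R=Ro.from_euler('z',phi-90,degrees=True)*Ro.from_euler('y',-tilt,degrees=True)
    return np.array([x,y,z]),(R*Ro.from_matrix(np.array([[-1,0,0],[0,1,0],[0,0,-1.]]))).as_matrix()
def cur():
    s=env.get_state();q=s["orientation"];return np.array(s["tcp_pos"]),Ro.from_quat(np.r_[q[1:],q[0]]).as_matrix()
def plan(*ps,start=None):
    p0,R0=start or cur()
    for p,R in ps:
        print(np.round(np.r_[R0.T@(p-p0)/.5,Ro.from_matrix(R0.T@R).as_rotvec()/(2*np.pi)],4).tolist())
E
python3 - <<'E'
from h import *
print(pose(0,0,0,98,37)[1])
for c in ["scene","top"]:
    P=np.load(c+".npy");F=cv2.imread(c+".png");hsv=cv2.cvtColor(F,cv2.COLOR_BGR2HSV)
    d=np.hypot(P[...,0]-.5577,P[...,1]+.1169)
    for k in (1,2):
        m=sel(P,(.4,.7),(-.3,0),(.008,.022))&(d<.05)
        lo=hsv[...,2]<110
        (c2,r)=cv2.minEnclosingCircle((P[m&lo&(d<.036)][:,:2]*1000).astype(np.float32)); 
    w=m&(hsv[...,2]>150)&(d>.03); q=P[w]
    A=np.c_[2*q[:,:2],np.ones(len(q))]; s=np.linalg.lstsq(A,(q[:,:2]**2).sum(1),rcond=None)[0]; print(c,"dark",np.round(c2,1),r,"ringfit",s[:2],np.sqrt(s[2]+s[:2]@s[:2]),len(q))
    # crank + panel
    g=np.deg2rad(8.4); o=np.array([.5577,-.1169,0]); Rz=Ro.from_euler('z',g).as_matrix()
    L=(P-o)@Rz; U=np.array([.766,0,.643]);N=np.array([-.643,0,.766]);f=np.array([-.005,-.165,.085])
    D=L-f; u=D@U;n=D@N;l=D[...,1]
    face=(abs(u)<.07)&(abs(l)<.07)&(abs(n)<.02); print("face n",np.median(n[face&(np.hypot(u,l)<.06)]))
    k=(np.hypot(u,l)<.075)&(n>.022)&(n<.075); print("crank u,l,n",np.median(u[k]),np.median(l[k]),n[k].max(),k.sum())
    top=k&(n>.05);print(" top",u[top].mean(),l[top].mean())
    for nm,(a,b) in dict(green=(45,85),yellow=(20,35),blue=(100,130)).items():
        kk=(abs(n)<.02)&(np.hypot(u,l)<.07)&(hsv[...,0]>=a)&(hsv[...,0]<=b)&(hsv[...,1]>110)&(hsv[...,2]>50); print(nm,u[kk].mean(),l[kk].mean(),kk.sum())
    # panel bounds
    pb=(abs(n)<.006)&(abs(u)<.1)&(abs(l)<.1)
    print("panel u",np.percentile(u[pb],[1,99]),"l",np.percentile(l[pb],[1,99]))
plan(pose(.467,-.1205,.17,12.2),pose(.467,-.1205,.124,12.2))
E
```

```text
[[-0.7909 -0.1392  0.596 ]
 [-0.1111  0.9903  0.0838]
 [-0.6018 -0.     -0.7986]]
scene dark [ 557.8 -117.1] 35.80492401123047 ringfit [ 0.5557 -0.1201] 0.037309891721685216 99
face n 0.01006293393154588
crank u,l,n -0.006720427153845604 0.038081876322809766 0.060654244969965646 115
 top -0.007741215173338296 0.0411234501752326
green 0.010711175609207235 -0.042959009826019016 158
yellow 0.04380888163660136 -0.012700805097881957 171
blue -0.04214019367824364 0.014705800961630275 155
panel u [-0.0752  0.0867] l [-0.0729  0.074 ]
top dark [ 560.8 -116.4] 33.05796432495117 ringfit [ 0.5577 -0.1171] 0.04460348517174346 203
face n 0.009837105822618136
crank u,l,n 0.00011945904394640173 0.0460645774551406 0.06021441025307413 114
 top -0.0021818909362607726 0.04532990668868813
green 0.012964938971047935 -0.0438683447990777 54
yellow 0.04473855241901938 -0.013983412946495003 119
blue -0.04065575010546069 0.01261966443753704 93
panel u [-0.0721  0.0894] l [-0.073   0.0736]
[-0.9625, -1.0872, 0.1606, 0.0, -0.0, 0.1655]
[-0.9625, -1.0872, 0.2526, 0.0, -0.0, 0.1655]
```

Run:
```python
from h import *
a=pose(.43,.25,.25,40)
plan(a); plan(pose(.467,-.1205,.17,12.2),pose(.467,-.1205,.124,12.2),start=a)
```

```text
[-0.6607, -0.4064, 0.0006, 0.0, 0.0, 0.0883]
[-0.6152, -0.4196, 0.16, 0.0, 0.0, 0.0772]
[-0.6152, -0.4196, 0.252, 0.0, 0.0, 0.0772]
```

Emit:
carry_out(increments=[[[-0.66,-0.406,0,0,0,0.088],[-0.66,-0.406,0,0,0,0.088],[-0.66,-0.406,0,0,0,0.088],[-0.66,-0.406,0,0,0,0.088],[-0.66,-0.406,0,0,0,0.088]]], jaw=0)

```text
clock: 2.22
tcp_pos: [0.3825, 0.306, 0.2506]
orientation: [0.0, 0.422, 0.907, 0.0]
wrist_force: [0.6, -0.2, -0.2]
finger_gap: 0.0853
grip_force: 0.0
```

Run:
```python
from h import *
s=env.get_state();print(s["joint_pos"],s["tcp_pos"],s["clock"])
plan(pose(.467,-.1205,.17,12.2),pose(.467,-.1205,.124,12.2))
```

```text
[ 0.5106  0.1474 -0.167   1.2553  0.0001  1.3811] [0.3825 0.306  0.2506] 2.225
[-0.7611, -0.4207, 0.1608, 0.0002, -0.0, 0.0776]
[-0.7611, -0.4208, 0.2528, 0.0002, -0.0, 0.0776]
```

Emit:
carry_out(increments=[[[-0.761,-0.421,0.1,0,0,0.078],[-0.761,-0.421,0.1,0,0,0.078],[-0.761,-0.421,0.1,0,0,0.078],[-0.761,-0.421,0.1,0,0,0.078],[-0.761,-0.421,0.1,0,0,0.078]]])

```text
clock: 2.85
tcp_pos: [0.4417, 0.0009, 0.2148]
orientation: [0.001, 0.629, 0.777, 0.0]
wrist_force: [1.1, -0.1, 0.6]
finger_gap: 0.0854
grip_force: 0.0
```

Run:
```python
from h import *
print(cur()[0])
plan(pose(.467,-.1205,.16,12.2),pose(.467,-.1205,.124,12.2))
```

```text
[0.4417 0.0009 0.2148]
[-0.2481, -0.0014, 0.1096, 0.0002, 0.0, -0.0005]
[-0.248, -0.0015, 0.1816, 0.0002, 0.0, -0.0005]
```

Emit:
carry_out(increments=[[[-0.248,-0.0015,0.08,0,0,0],[-0.248,-0.0015,0.11,0,0,0],[-0.248,-0.0015,0.13,0,0,0],[-0.248,-0.0015,0.182,0,0,0],[-0.248,-0.0015,0.182,0,0,0]]])

```text
clock: 3.48
tcp_pos: [0.4648, -0.1173, 0.122]
orientation: [-0.002, 0.629, 0.777, -0.0]
wrist_force: [-0.0, 0.5, -0.0]
finger_gap: 0.0855
grip_force: 0.0
```

Run:
```python
from h import *
print(cur()[0],env.get_state()["wrist_force"])
plan(pose(.467,-.1205,.124,12.2))
```

```text
[ 0.4648 -0.1173  0.122 ] [-0.0281  0.517  -0.0238]
[-0.0072, 0.0029, -0.004, -0.0006, -0.0005, -0.0004]
```

Emit:
carry_out(increments=[[[0,0,0,0,0,0],[0,0,0,0,0,0],[0,0,0,0,0,0],[0,0,0,0,0,0],[0,0,0,0,0,0]]], jaw=1, squeeze=60)

```text
clock: 4.1
tcp_pos: [0.4669, -0.1185, 0.1241]
orientation: [0.0, 0.629, 0.777, 0.0]
wrist_force: [-0.2, -0.4, 4.1]
finger_gap: 0.0086
grip_force: 59.0
```

Run:
```python
from h import *
s=env.get_state();print(cur()[0],s["wrist_force"],s["finger_gap"],s["grip_force"])
p,_=cur()
a=pose(p[0],p[1],.335,12.2);b=pose(.46,.07,.335,13.5);c=pose(.5805,.0727,.335,13.5)
plan(a,b,c)
```

```text
[ 0.4669 -0.1185  0.1241] [-0.2275 -0.4293  4.1142] 0.008584002418911833 59.00440871715546
[-0.0001, 0.0004, -0.4218, 0.0001, 0.0, -0.0004]
[0.3714, 0.0655, -0.4218, 0.0001, 0.0, -0.004]
[0.3264, 0.3024, -0.4216, 0.0001, 0.0, -0.004]
```

Emit:
carry_out(increments=[[[0,0,-0.12,0,0,0],[0,0,-0.24,0,0,0],[0,0,-0.35,0,0,0],[0,0,-0.42,0,0,0],[0,0,-0.42,0,0,0]]])

```text
clock: 4.72
tcp_pos: [0.4677, -0.119, 0.3362]
orientation: [0.003, 0.629, 0.777, 0.001]
wrist_force: [0.1, 0.1, -1.6]
finger_gap: 0.0092
grip_force: 59.4
```

Emit:
carry_out(increments=[[[0.1,0.02,0,0,0,0],[0.21,0.04,0,0,0,-0.004],[0.32,0.06,0,0,0,-0.004],[0.372,0.066,0,0,0,-0.004],[0.372,0.066,0,0,0,-0.004]]])

```text
clock: 5.35
tcp_pos: [0.459, 0.0719, 0.3318]
orientation: [-0.001, 0.618, 0.786, -0.001]
wrist_force: [-0.3, 0.4, -1.7]
finger_gap: 0.0092
grip_force: 59.4
```

Run:
```python
from h import *
s=env.get_state();print(s["clock"],cur()[0],s["wrist_force"],s["finger_gap"],s["grip_force"])
F,P=cloud("top")
hsv=cv2.cvtColor(F,cv2.COLOR_BGR2HSV)
o=sel(P,(.3,.6),(-.1,.2),(.15,.4))&(hsv[...,0]<16)&(hsv[...,1]>150);print("orange",rect(P[o]),P[o][:,2].max())
F,P=cloud("scene")
hsv=cv2.cvtColor(F,cv2.COLOR_BGR2HSV)
o=sel(P,(.3,.6),(-.1,.2),(.15,.4))&(hsv[...,0]<16)&(hsv[...,1]>150);print("orange",rect(P[o]),P[o].min(0),P[o].max(0))
q=P[o];q=q[q[:,2]>q[:,2].max()-.01];print(rect(q))
cv2.imwrite("pics/s1.png",cv2.resize(F[60:270,140:420],(800,600)))
plan(pose(.5805,.0727,.335,13.5),pose(.5805,.0727,.215,13.5))
```

```text
5.35 [0.459  0.0719 0.3318] [-0.2888  0.3754 -1.6718] 0.009219090902894566 59.3596887588501
orange (array([462.6,  43.6]), array([48.3, 53. ]), 3.5, 264) 0.311294151503514
orange (array([456.8,  67.7]), array([ 69.5, 100.9]), 16.2, 1722) [0.4155 0.0132 0.2074] [0.5035 0.1176 0.3375]
(array([451. ,  56.8]), array([ 2.5, 42.7]), 34.1, 7)
[-0.0515, 0.2362, -0.006, -0.0004, -0.0, 0.0]
[-0.0515, 0.2368, 0.234, -0.0004, -0.0, 0.0]
```

View pics/s1.png

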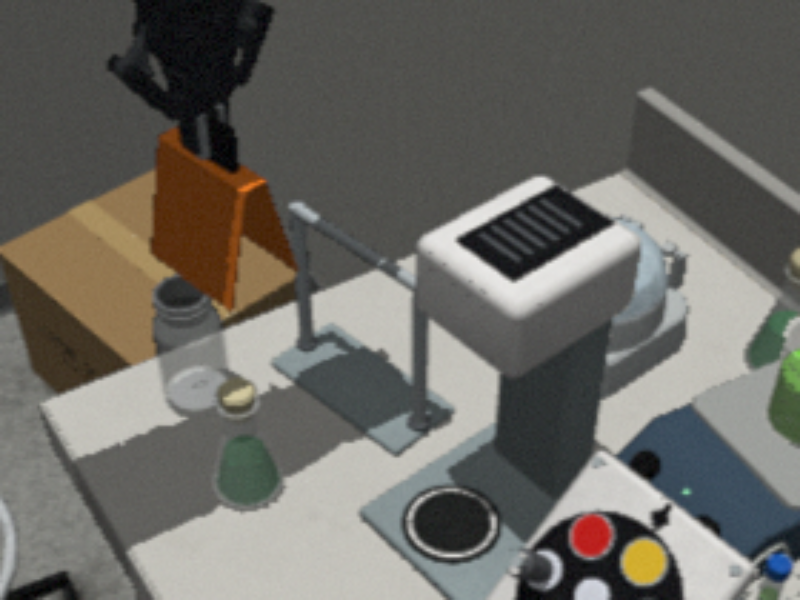

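Emit:
carry_out(increments=[[[-0.013,0.06,-0.003,0,0,0],[-0.03,0.13,-0.005,0,0,0],[-0.045,0.2,-0.005,0,0,0],[-0.0515,0.236,-0.005,0,0,0],[-0.0515,0.236,-0.005,0,0,0]]])

```text
clock: 6.08
tcp_pos: [0.5818, 0.0711, 0.3343]
orientation: [-0.001, 0.62, 0.784, -0.001]
wrist_force: [-0.3, -0.0, -2.8]
finger_gap: 0.0093
grip_force: 59.5
```

Run:
```python
from h import *
s=env.get_state();print(s["clock"],cur()[0],s["wrist_force"])
for c in ["top","scene"]:
    F,P=cloud(c)
    hsv=cv2.cvtColor(F,cv2.COLOR_BGR2HSV)
    o=sel(P,(.45,.7),(-.1,.2),(.15,.4))&(hsv[...,0]<18)&(hsv[...,1]>130);q=P[o];print("orange",rect(q),q.min(0),q.max(0))
    zz=np.percentile(q[:,2],99); r=q[q[:,2]>zz-.006];print(rect(r),zz)
plan(pose(.5805,.0727,.335,13.5),pose(.5805,.0727,.22,13.5))
```

```text
6.075 [0.5818 0.0711 0.3343] [-0.3045 -0.0451 -2.8103]
orange (array([580.4,  67.2]), array([62.2, 98.7]), 13.0, 1123) [0.5411 0.0143 0.2142] [0.6204 0.1164 0.3196]
(array([582. ,  67.6]), array([22.3, 98.7]), 12.9, 276) 0.3126398012960136
orange (array([579.3,  69.2]), array([ 68.6, 101.8]), 14.4, 1778) [0.5358 0.0141 0.2122] [0.6246 0.1219 0.3892]
(array([577.4,  67.3]), array([27.7, 82.9]), 30.3, 44) 0.317547349506363
[0.002, 0.0008, 0.0006, -0.0003, -0.0001, -0.0003]
[0.0019, 0.0012, 0.2306, -0.0003, -0.0001, -0.0003]
```

Emit:
carry_out(increments=[[[0.007,0,0.05,0,0,0],[0.007,0,0.11,0,0,0],[0.007,0,0.17,0,0,0],[0.007,0,0.225,0,0,0],[0.007,0,0.244,0,0,0]]])

```text
clock: 6.8
tcp_pos: [0.5781, 0.0758, 0.2128]
orientation: [-0.001, 0.619, 0.785, -0.001]
wrist_force: [0.1, 0.9, -0.5]
finger_gap: 0.0096
grip_force: 59.4
```

Run:
```python
from h import *
s=env.get_state();print(s["clock"],cur()[0],s["wrist_force"],s["ft_torque"])
for c in ["top","scene"]:
    F,P=cloud(c)
    hsv=cv2.cvtColor(F,cv2.COLOR_BGR2HSV)
    o=sel(P,(.45,.7),(-.1,.2),(.08,.4))&(hsv[...,0]<18)&(hsv[...,1]>130);q=P[o];print("orange",rect(q),q.min(0),q.max(0))
    zz=np.percentile(q[:,2],99); r=q[q[:,2]>zz-.006];print(rect(r),zz)
cv2.imwrite("pics/s2.png",cv2.resize(F[60:270,140:420],(800,600)))
```

```text
6.8 [0.5781 0.0758 0.2128] [ 0.0869  0.9206 -0.5034] [ 0.0103 -0.0127 -0.0722]
orange (array([566.5,  69.2]), array([42.9, 98. ]), 14.7, 650) [0.5376 0.0193 0.0979] [0.5997 0.1203 0.3353]
(array([566.7,  67.7]), array([39.2, 96.9]), 18.9, 154) 0.1931281490071587
orange (array([575. ,  74.6]), array([ 68.7, 102.6]), 14.7, 1341) [0.5334 0.018  0.0879] [0.6172 0.1244 0.3408]
(array([559.9,  68.4]), array([36.9, 61.7]), 16.3, 20) 0.20214941404806816
```

View pics/s2.png

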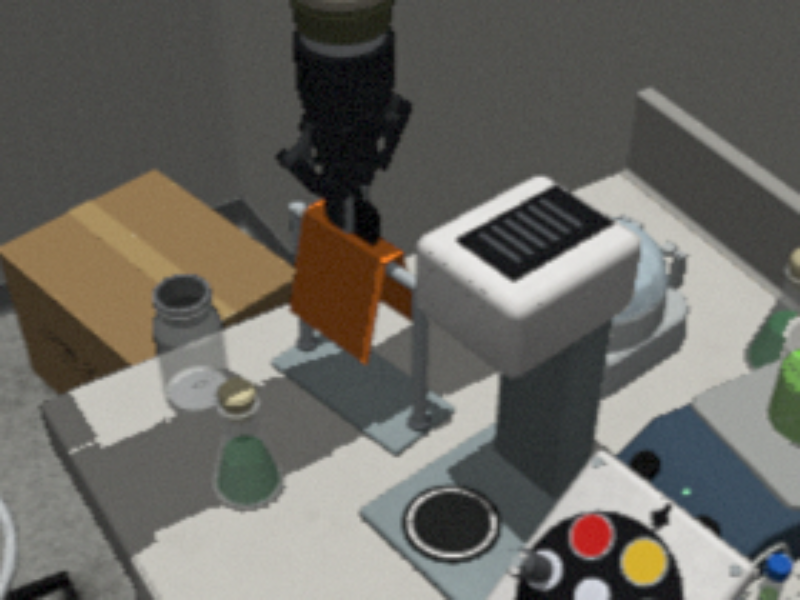

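The shield straddles the bar, with its panels either side of it around (345,285), and the bar emerges at (400,275). I'll lower it the last centimetre.

Emit:
carry_out(increments=[[[0,0,0.006,0,0,0],[0,0,0.012,0,0,0],[0,0,0.015,0,0,0],[0,0,0.018,0,0,0]]])

```text
clock: 7.4
tcp_pos: [0.5801, 0.0762, 0.2053]
orientation: [0.0, 0.619, 0.785, 0.0]
wrist_force: [-0.2, 0.0, -1.2]
finger_gap: 0.0089
grip_force: 59.4
```

Emit:
carry_out(increments=[[[0,0,0.003,0,0,0],[0,0,0.006,0,0,0],[0,0,0.006,0,0,0]]])

```text
clock: 7.78
tcp_pos: [0.5801, 0.0762, 0.2032]
orientation: [0.0, 0.619, 0.785, 0.0]
wrist_force: [-2.4, 1.4, 4.3]
finger_gap: 0.0088
grip_force: 60.4
```

Emit:
carry_out(increments=[[[0,0,0,0,0,0],[0,0,0,0,0,0],[0,0,0,0,0,0],[0,0,0,0,0,0]]], jaw=0)

```text
clock: 8.28
tcp_pos: [0.58, 0.0762, 0.2019]
orientation: [-0.0, 0.619, 0.785, -0.0]
wrist_force: [-0.1, 0.0, 0.7]
finger_gap: 0.0804
grip_force: 0.0
```

Emit:
carry_out(increments=[[[0,0,-0.04,0,0,0],[0,0,-0.1,0,0,0],[0,0,-0.22,0,0,0],[0,0,-0.28,0,0,0],[0,0,-0.28,0,0,0]]])

```text
clock: 8.9
tcp_pos: [0.5812, 0.0762, 0.3452]
orientation: [0.002, 0.619, 0.785, 0.002]
wrist_force: [-0.3, 0.7, -0.5]
finger_gap: 0.0851
grip_force: 0.0
```

Run:
```python
from h import *
s=env.get_state();print(s["clock"],cur()[0],s["wrist_force"],s["finger_gap"],s["joint_pos"])
F,P=cloud("scene")
cv2.imwrite("pics/s3.png",cv2.resize(F[60:270,140:420],(800,600)))
g=np.deg2rad(8.4); o=np.array([.558,-.1169,0]); Rz=Ro.from_euler('z',g).as_matrix()
U=np.array([.766,0,.643]);N=np.array([-.643,0,.766]);f=np.array([-.005,-.165,.085])
a=np.deg2rad(103)
def crank(a,h=.043): return o+Rz@(f+N*h+.045*(np.cos(a)*U+np.sin(a)*np.array([0,1,0])))
for aa in (103,180): print(aa,crank(np.deg2rad(aa)))
c=crank(a,.043);h=crank(a,.12)
w=(.45,-.10,.40)
plan(pose(*w,98.4,40)); print(h)
```

```text
8.9 [0.5812 0.0762 0.3452] [-0.3295  0.6778 -0.5182] 0.08509647651983517 [-0.0067  0.3284  0.2973  1.5339  0.0001  1.329 ]
103 [ 0.5357 -0.2427  0.1114]
180 [ 0.5157 -0.2899  0.089 ]
[-0.2818, -0.3358, -0.1146, -0.0818, -0.0893, -0.2256]
[ 0.4867 -0.2499  0.1704]
```

View pics/s3.png

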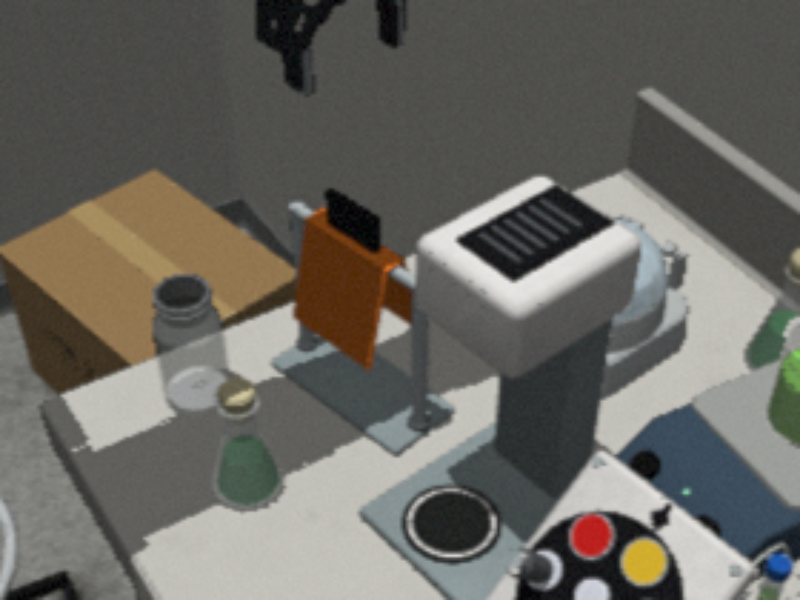

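Emit:
carry_out(increments=[[[-0.07,-0.12,-0.05,-0.0082,-0.0089,-0.0226],[-0.14,-0.22,-0.1,-0.0164,-0.0179,-0.0451],[-0.22,-0.28,-0.11,-0.0245,-0.0268,-0.0677],[-0.28,-0.335,-0.115,-0.045,-0.049,-0.124],[-0.282,-0.336,-0.115,-0.0818,-0.0893,-0.2256]]])

```text
clock: 9.57
tcp_pos: [0.448, -0.1016, 0.3983]
orientation: [0.194, 0.28, 0.94, 0.014]
wrist_force: [0.8, 0.2, 0.1]
finger_gap: 0.0857
grip_force: 0.0
```

Run:
```python
from h import *
s=env.get_state();print(s["clock"],cur()[0],cur()[1],s["joint_pos"])
plan(pose(.45,-.18,.35,98.4,40))
F,P=cloud("top")
hsv=cv2.cvtColor(F,cv2.COLOR_BGR2HSV)
o=sel(P,(.45,.7),(-.1,.2),(.165,.192))&(hsv[...,0]<18)&(hsv[...,1]>130);print("roof",rect(P[o]))
o=sel(P,(.45,.7),(-.1,.2),(.2,.23));print("tab",rect(P[o]),P[o][:,2].max())
```

```text
9.575 [ 0.448  -0.1016  0.3983] [[-0.7682  0.5204  0.373 ]
 [ 0.5314  0.8432 -0.082 ]
 [-0.3571  0.1352 -0.9242]] [-0.4542 -0.2328 -0.2443  1.1775  0.0901  0.1415]
[-0.0519, -0.1433, 0.1037, -0.0388, -0.0426, -0.1066]
roof (array([578.4,  72.3]), array([25.2, 98.1]), 13.5, 403)
tab (array([590.3,   2.9]), array([193.8,  59.9]), 84.4, 192) 0.22975508768751257
```

Emit:
carry_out(increments=[[[-0.02,-0.04,0.03,-0.01,-0.011,-0.0275],[-0.03,-0.08,0.06,-0.02,-0.022,-0.055],[-0.04,-0.12,0.08,-0.03,-0.033,-0.08],[-0.052,-0.143,0.104,-0.0388,-0.0426,-0.1066],[-0.052,-0.143,0.104,-0.0388,-0.0426,-0.1066]]])

```text
clock: 10.25
tcp_pos: [0.4503, -0.179, 0.3476]
orientation: [0.338, -0.064, 0.938, 0.028]
wrist_force: [-0.4, 0.1, 0.4]
finger_gap: 0.0856
grip_force: 0.0
```

```bash
cat >> h.py <<'E'
g=np.deg2rad(8.4); o=np.array([.558,-.1169,0]); Rz=Ro.from_euler('z',g).as_matrix()
U=np.array([.766,0,.643]);N=np.array([-.643,0,.766]);f=np.array([-.005,-.165,.085])
def crank(a,h=.043):
    a=np.deg2rad(a); return o+Rz@(f+N*h+.045*(np.cos(a)*U+np.sin(a)*np.array([0,1,0])))
E
python3 - <<'E'
from h import *
s=env.get_state();print(s["clock"],cur()[0],cur()[1],s["joint_pos"])
plan(pose(*crank(103,.12),98.4,40),pose(*crank(103,.043),98.4,40))
E
```

```text
10.25 [ 0.4503 -0.179   0.3476] [[-0.7627 -0.1392  0.6316]
 [-0.1013  0.9902  0.0959]
 [-0.6388  0.0092 -0.7693]] [-0.8834 -0.2611 -0.4952  0.9352  0.5812 -0.8982]
[0.185, -0.1537, 0.305, 0.0004, -0.0008, -0.0018]
[0.1842, -0.1541, 0.4591, 0.0004, -0.0008, -0.0018]
```

Emit:
carry_out(increments=[[[0.08,-0.07,0.08,0,0,0],[0.16,-0.14,0.16,0,-0.0008,-0.0018],[0.185,-0.154,0.25,0,-0.0008,-0.0018],[0.185,-0.154,0.3,0,-0.0008,-0.0018],[0.185,-0.154,0.305,0,-0.0008,-0.0018]]])

```text
clock: 10.88
tcp_pos: [0.4894, -0.2482, 0.1724]
orientation: [0.341, -0.072, 0.937, 0.026]
wrist_force: [0.5, 1.6, 0.3]
finger_gap: 0.0852
grip_force: 0.0
```

Run:
```python
from h import *
s=env.get_state();print(s["clock"],cur()[0])
plan(pose(*crank(103,.043),98.4,40))
F,P=cloud("wrist")
cv2.imwrite("pics/w1.png",F)
D=(P-o)@Rz-f; u=D@U;n=D@N;l=D[...,1]
k=(np.hypot(u,l)<.075)&(n>.03)&(n<.075); print(k.sum(),np.nanmedian(u[k]),np.nanmedian(l[k]),np.nanmax(n[k]) if k.any() else 0)
t=k&(n>.056); print(u[t].mean(),l[t].mean(), rect(np.c_[u[t],l[t]]))
```

```text
10.875 [ 0.4894 -0.2482  0.1724]
[0.007, -0.0032, 0.1534, 0.0008, 0.0001, 0.0008]
803 -0.01437505876689413 0.04370139200649262 0.059726120083224005
-0.011236494939220392 0.04345725097116689 (array([-9.7, 43.3]), array([18.9, 19.8]), 13.1, 320)
```

View pics/w1.png

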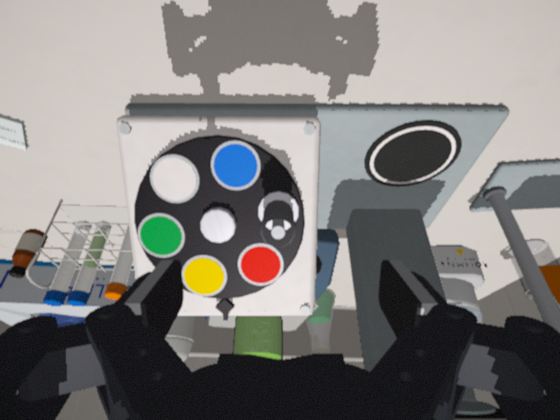

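The wrist view shows the crank grip at (279,220), with green across from it at (161,235) and the index at (225,306). The fit matches the measured crank (−10.5, 43.4 mm), so I'll move in and grip.

Emit:
carry_out(increments=[[[0.004,-0.002,0.06,0.0008,0,0],[0.004,-0.002,0.12,0.0008,0,0],[0.004,-0.002,0.154,0.0008,0,0],[0.004,-0.002,0.154,0.0008,0,0]]])

```text
clock: 11.42
tcp_pos: [0.5375, -0.2437, 0.115]
orientation: [0.343, -0.072, 0.936, 0.022]
wrist_force: [-0.3, 0.5, 0.1]
finger_gap: 0.0855
grip_force: 0.0
```

Emit:
carry_out(increments=[[[0,0,0,0,0,0],[0,0,0,0,0,0],[0,0,0,0,0,0],[0,0,0,0,0,0]]], jaw=1, squeeze=30)

```text
clock: 11.92
tcp_pos: [0.5365, -0.2432, 0.1148]
orientation: [0.343, -0.072, 0.936, 0.023]
wrist_force: [-9.1, 5.8, 9.2]
finger_gap: 0.021
grip_force: 29.2
```

Run:
```python
from h import *
s=env.get_state();p,R=cur();print(s["clock"],p,s["finger_gap"],s["wrist_force"])
D=Rz.T@(p-o)-f; print("u,l,n",D@U,D[1],D@N,np.rad2deg(np.arctan2(D[1],D@U)),np.hypot(D[1],D@U))
d=crank(103,.043)-p; print("err",d)
c=crank(103,.043)
a0=np.rad2deg(np.arctan2(D[1],D@U))
for k in range(1,11):
    a=103+k*7.7
    print(round(a,1),np.round(R.T@(crank(a,.043)-c)/.5,4))
```

```text
11.925 [ 0.5365 -0.2432  0.1148] 0.021000729801379844 [-9.0531  5.7593  9.2246]
u,l,n -0.007470537792968452 0.043238692337815854 0.04516086688530395 99.80246890180788 0.043879305486760674
err [-0.0007  0.0005 -0.0034]
110.7 [ 0.0116 -0.0034 -0.    ]
118.4 [ 0.0226 -0.0084 -0.0001]
126.1 [ 0.0329 -0.0147 -0.0001]
133.8 [ 0.0422 -0.0224 -0.0001]
141.5 [ 0.0504 -0.0313 -0.0001]
149.2 [ 0.0574 -0.0412 -0.0002]
156.9 [ 0.0629 -0.0519 -0.0002]
164.6 [ 0.067  -0.0633 -0.0001]
172.3 [ 0.0695 -0.0751 -0.0001]
180.0 [ 0.0704 -0.0872 -0.0001]
```

Emit:
carry_out(increments=[[[0.0116,-0.0034,0,0,0,0],[0.0226,-0.0084,0,0,0,0],[0.0329,-0.0147,0,0,0,0],[0.0422,-0.0224,0,0,0,0],[0.0504,-0.0313,0,0,0,0]]])

```text
clock: 12.55
tcp_pos: [0.5197, -0.2621, 0.0986]
orientation: [0.343, -0.072, 0.936, 0.022]
wrist_force: [-6.3, 2.8, 6.7]
finger_gap: 0.0208
grip_force: 28.9
```

Emit:
carry_out(increments=[[[0.007,-0.0099,0,0,0,0],[0.0125,-0.0206,0,0,0,0],[0.0166,-0.032,0,0,0,0],[0.0191,-0.0438,0,0,0,0],[0.02,-0.0559,0,0,0,0]]])

```text
clock: 13.18
tcp_pos: [0.5169, -0.2914, 0.0927]
orientation: [0.344, -0.072, 0.936, 0.022]
wrist_force: [-3.0, 3.7, 6.2]
finger_gap: 0.0211
grip_force: 29.0
```

```bash
cat >> h.py <<'E'
def wheel(c,save=None):
    F,P=cloud(c); hsv=cv2.cvtColor(F,cv2.COLOR_BGR2HSV)
    D=(P-o)@Rz-f; u=D@U;n=D@N;l=D[...,1]; C={}
    for nm,(a,b) in dict(green=(45,85),yellow=(20,35),blue=(100,130),red=(172,180)).items():
        k=(abs(n-.01)<.008)&(np.hypot(u,l)<.066)&(hsv[...,0]>=a)&(hsv[...,0]<=b)&(hsv[...,1]>110)&(hsv[...,2]>50)
        if k.sum(): C[nm]=(np.array([u[k].mean(),l[k].mean()]),k.sum(),np.rad2deg(np.arctan2(l[k].mean(),u[k].mean())))
    dk=(abs(n)<.006)&(abs(l)<.02)&(u>.068)&(u<.085)&(hsv[...,2]<70); print(c,"index",u[dk].mean(),l[dk].mean(),dk.sum())
    print(C)
    if save: cv2.imwrite(save,F)
E
python3 - <<'E'
from h import *
s=env.get_state();p,R=cur();print(s["clock"],p,s["finger_gap"],s["wrist_force"])
D=Rz.T@(p-o)-f; print("u,l,n",D@U,D[1],D@N)
wheel("wrist","pics/w2.png");wheel("top");wheel("scene")
E
```

```text
13.175 [ 0.5169 -0.2914  0.0927] 0.0211371884105521 [-3.0084  3.6895  6.1718]
u,l,n -0.04193679360700494 -0.0016108929610426648 0.04521021154258665
wrist index nan nan 0
{'blue': (array([-0.0254, -0.0446]), np.int64(1124), np.float64(-119.64082630662882)), 'red': (array([-0.0309,  0.0433]), np.int64(4), np.float64(125.50829789872559))}
top index 0.07768532997608604 0.0015761382285230275 10
{'green': (array([0.0474, 0.0023]), np.int64(82), np.float64(2.810147338068311)), 'yellow': (array([0.0223, 0.0392]), np.int64(120), np.float64(60.41753506412485)), 'blue': (array([-0.0185, -0.0399]), np.int64(104), np.float64(-114.81114134495303))}
scene index 0.07576457685474444 0.0008208705912464645 21
{'green': (array([0.0457, 0.0034]), np.int64(144), np.float64(4.280328621193821)), 'yellow': (array([0.021 , 0.0411]), np.int64(155), np.float64(62.89282140495525)), 'blue': (array([-0.0202, -0.0387]), np.int64(176), np.float64(-117.59719878115037)), 'red': (array([-0.0128,  0.0302]), np.int64(1), np.float64(112.91118811734104))}h.py:39: RuntimeWarning: Mean of empty slice.
  dk=(abs(n)<.006)&(abs(l)<.02)&(u>.068)&(u<.085)&(hsv[...,2]<70); print(c,"index",u[dk].mean(),l[dk].mean(),dk.sum())
  ret = ret.dtype.type(ret / rcount)
```

View pics/w2.png

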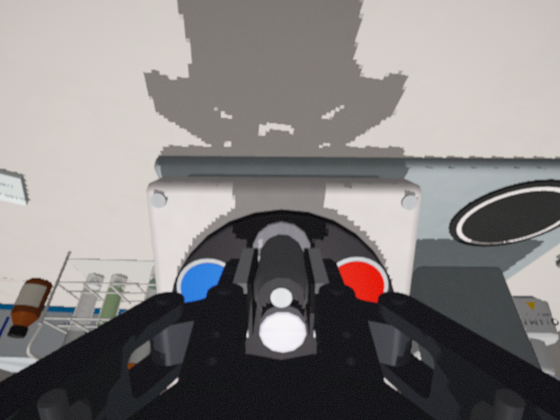

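Emit:
carry_out(increments=[[[0,0.002,0,0,0,0],[0,0.0035,0,0,0,0],[0,0.0035,0,0,0,0]]])

```text
clock: 13.7
tcp_pos: [0.5169, -0.2907, 0.0927]
orientation: [0.343, -0.072, 0.936, 0.02]
wrist_force: [-5.7, -2.6, 5.3]
finger_gap: 0.0213
grip_force: 29.4
```

Emit:
carry_out(increments=[[[0,0,0,0,0,0],[0,0,0,0,0,0],[0,0,0,0,0,0],[0,0,-0.03,0,0,0],[0,0,-0.1,0,0,0]]], jaw=0)

```text
clock: 14.32
tcp_pos: [0.4842, -0.293, 0.1292]
orientation: [0.343, -0.072, 0.936, 0.023]
wrist_force: [0.5, -0.3, 0.8]
finger_gap: 0.0857
grip_force: 0.0
```

Emit:
carry_out(increments=[[[0,0,-0.08,0,0,0],[0,0,-0.16,0,0,0],[0,0,-0.2,0,0,0],[0,0,-0.2,0,0,0]]])

```text
clock: 14.82
tcp_pos: [0.4208, -0.3044, 0.2078]
orientation: [0.344, -0.072, 0.936, 0.02]
wrist_force: [-0.1, -0.5, -1.5]
finger_gap: 0.0857
grip_force: 0.0
```

Run:
```python
from h import *
s=env.get_state();p,R=cur();print(s["clock"],p,s["finger_gap"],s["wrist_force"])
wheel("wrist");wheel("top");wheel("scene")
```

```text
14.825 [ 0.4208 -0.3044  0.2078] 0.08567644073210527 [-0.116  -0.5498 -1.4906]
wrist index 0.0714004091196199 -4.6633915495233125e-07 22
{'green': (array([0.0457, 0.0007]), np.int64(563), np.float64(0.837355201234959)), 'yellow': (array([0.0225, 0.0392]), np.int64(643), np.float64(60.155342018396965)), 'blue': (array([-0.021 , -0.0395]), np.int64(698), np.float64(-118.03468250402105)), 'red': (array([-0.0189,  0.0491]), np.int64(2), np.float64(111.07865562694626))}
top index 0.07730445198809222 -7.689656042904683e-05 8
{'green': (array([0.0474, 0.0008]), np.int64(74), np.float64(1.0156096071598462)), 'yellow': (array([0.024, 0.039]), np.int64(119), np.float64(58.4120842641543)), 'blue': (array([-0.0196, -0.0395]), np.int64(99), np.float64(-116.34609886256801))}
scene index 0.07490267853490494 0.00046313198351556254 19
{'green': (array([0.0457, 0.0022]), np.int64(152), np.float64(2.7330759361578942)), 'yellow': (array([0.0226, 0.0407]), np.int64(152), np.float64(60.94506040437541)), 'blue': (array([-0.021, -0.038]), np.int64(174), np.float64(-118.91812982247954)), 'red': (array([-0.0213,  0.0328]), np.int64(4), np.float64(122.94011600326313))}
```

Run:
```python
from h import *
plan(pose(.425,.019,.20,98.4,38))
```

```text
[-0.0758, 0.6352, 0.0723, -0.0006, 0.0061, 0.0013]
```

Emit:
carry_out(increments=[[[-0.015,0.12,0.014,0,0.003,0.001],[-0.03,0.24,0.028,0,0.006,0.001],[-0.045,0.36,0.043,0,0.006,0.001],[-0.06,0.48,0.057,0,0.006,0.001],[-0.07,0.6,0.068,0,0.006,0.001]]])

```text
clock: 15.6
tcp_pos: [0.4235, 0.0026, 0.1998]
orientation: [0.326, -0.069, 0.943, 0.022]
wrist_force: [1.9, -0.5, -0.4]
finger_gap: 0.0852
grip_force: 0.0
```

Run:
```python
from h import *
s=env.get_state();p,R=cur();print(s["clock"],p,s["joint_pos"])
plan(pose(.425,.019,.20,98.4,38))
T=pose(.437,.0205,.093,98.4,38)
tz=T[1][:,2]
plan((T[0]-.07*tz,T[1]),(T[0]-.03*tz,T[1]),T)
```

```text
15.6 [0.4235 0.0026 0.1998] [-0.4075 -0.4314 -0.9806  0.4316  0.3266 -0.4537]
[-0.0064, 0.0321, 0.0044, -0.0007, 0.0003, 0.0002]
[0.1064, 0.0319, 0.0477, -0.0007, 0.0003, 0.0002]
[0.1065, 0.0322, 0.1277, -0.0007, 0.0003, 0.0002]
[0.1066, 0.0325, 0.1877, -0.0007, 0.0003, 0.0002]
```

Emit:
carry_out(increments=[[[0,0.032,0,0,0,0],[0.03,0.0323,0.05,-0.0007,0,0],[0.06,0.0325,0.1,-0.0007,0,0],[0.06,0.0325,0.1,-0.0007,0,0]]])

```text
clock: 16.1
tcp_pos: [0.4395, 0.0156, 0.1574]
orientation: [0.313, -0.072, 0.947, 0.027]
wrist_force: [-1.4, 0.0, 0.3]
finger_gap: 0.0851
grip_force: 0.0
```

Run:
```python
from h import *
s=env.get_state();p,R=cur();print(s["clock"],p,s["joint_pos"],s["wrist_force"])
T=pose(.437,.0205,.093,98.4,38)
plan(T)
F,P=cloud("wrist")
m=sel(P,(.38,.5),(-.05,.08),(.108,.14)); q=P[m]; print("stopper",rect(q),q[:,2].max())
F,P=cloud("top")
m=sel(P,(.38,.5),(-.05,.08),(.108,.14)); q=P[m]; print("stopper top",rect(q))
```

```text
16.1 [0.4395 0.0156 0.1574] [-0.3378 -0.3158 -1.0276  0.2804  0.2897 -0.403 ] [-1.4128  0.0142  0.3292]
[0.0797, 0.0098, 0.1014, 0.0014, -0.0038, 0.0004]
stopper (array([435.8,  21.2]), array([30.5, 30.5]), 54.2, 2935) 0.12133513017533276
stopper top (array([437.7,  20.5]), array([29.8, 30.7]), 26.3, 167)
```

Run:
```python
from h import *
plan(pose(.437,.0,.21,130,38),pose(.437,.0,.21,160,38))
```

```text
[-0.0547, -0.0288, -0.0884, -0.0521, -0.0033, -0.0694]
[-0.0547, -0.0288, -0.0884, -0.1027, -0.0028, -0.1357]
```

Emit:
carry_out(increments=[[[-0.05,-0.015,-0.07,-0.005,-0.001,-0.007],[-0.055,-0.029,-0.088,-0.0255,-0.0025,-0.034],[-0.055,-0.029,-0.088,-0.0521,-0.0033,-0.0694],[-0.055,-0.029,-0.088,-0.077,-0.0033,-0.1025],[-0.055,-0.029,-0.088,-0.1027,-0.0028,-0.1357]]])

```text
clock: 16.82
tcp_pos: [0.4375, -0.0011, 0.2117]
orientation: [0.291, -0.433, 0.841, 0.147]
wrist_force: [-0.1, 0.3, -0.0]
finger_gap: 0.086
grip_force: 0.0
```

Run:
```python
from h import *
s=env.get_state();p,R=cur();print(s["clock"],p,R[:,2],s["joint_pos"],s["wrist_force"])
T=pose(.437,.0205,.093,160,38)
tz=T[1][:,2]
plan((T[0]-.08*tz,T[1]),(T[0]-.03*tz,T[1]),T)
```

```text
16.825 [ 0.4375 -0.0011  0.2117] [ 0.3613  0.4992 -0.7876] [-0.62   -0.0351 -0.6146  0.9862  0.6639 -1.5685] [-0.1404  0.2716 -0.04  ]
[0.1161, -0.0001, 0.0505, -0.0272, 0.0, -0.0338]
[0.118, 0.0168, 0.1491, -0.0272, 0.0, -0.0338]
[0.119, 0.0269, 0.2082, -0.0272, 0.0, -0.0338]
```

Emit:
carry_out(increments=[[[0.06,0,0.02,-0.0136,0,-0.0169],[0.116,0,0.04,-0.0272,0,-0.0338],[0.1165,0.002,0.06,-0.0272,0,-0.0338],[0.1165,0.002,0.06,-0.0272,0,-0.0338]]])

```text
clock: 17.32
tcp_pos: [0.4208, -0.0215, 0.1515]
orientation: [0.267, -0.54, 0.776, 0.187]
wrist_force: [0.2, 0.0, -0.3]
finger_gap: 0.0853
grip_force: 0.0
```

Run:
```python
from h import *
s=env.get_state();p,R=cur();print(s["clock"],p,R[:,2],s["joint_pos"],s["wrist_force"])
T=pose(.437,.0205,.093,160,38)
plan(T)
for k in (.04,.1): print(p+R[:,2]*k)
```

```text
17.325 [ 0.4208 -0.0215  0.1515] [ 0.212   0.5783 -0.7878] [-0.6701  0.1752 -0.5625  1.0733  0.6248 -1.9628] [ 0.2098  0.0463 -0.3205]
[0.0011, -0.0015, 0.1476, -0.0002, 0.0001, -0.001]
[0.4293 0.0016 0.12  ]
[0.442  0.0363 0.0727]
```

Emit:
carry_out(increments=[[[0.001,-0.001,0.05,0,0,0],[0.001,-0.001,0.1,0,0,0],[0.001,-0.001,0.147,0,0,0],[0.001,-0.001,0.147,0,0,0],[0.001,-0.001,0.147,0,0,0]]])

```text
clock: 17.95
tcp_pos: [0.4374, 0.0195, 0.0946]
orientation: [0.267, -0.541, 0.776, 0.186]
wrist_force: [-0.1, 0.3, 0.5]
finger_gap: 0.0849
grip_force: 0.0
```

Run:
```python
from h import *
s=env.get_state();p,R=cur();print(s["clock"],p,R[:,2],s["joint_pos"],s["wrist_force"])
plan(pose(.437,.0205,.093,160,38))
F,P=cloud("top")
m=sel(P,(.38,.5),(-.05,.08),(.112,.124)); q=P[m]; print("stopper top",rect(q))
```

```text
17.95 [0.4374 0.0195 0.0946] [ 0.2131  0.5771 -0.7884] [-0.5612  0.2275 -0.6629  0.8397  0.646  -1.8325] [-0.1179  0.3122  0.4873]
[0.0007, 0.0013, 0.0035, -0.0005, -0.0001, -0.0005]
stopper top (array([434.6,  11.3]), array([ 50.4, 111. ]), 68.7, 209)
```

Emit:
carry_out(increments=[[[0.0005,0.001,0.003,0,0,0],[0.0005,0.001,0.003,0,0,0],[0.0005,0.001,0.003,0,0,0],[0.0005,0.001,0.003,0,0,0],[0.0005,0.001,0.003,0,0,0]]], jaw=1, squeeze=40)

```text
clock: 18.62
tcp_pos: [0.437, 0.0203, 0.0921]
orientation: [0.267, -0.54, 0.776, 0.187]
wrist_force: [-1.8, -0.1, 4.8]
finger_gap: 0.0319
grip_force: 39.5
```

Run:
```python
from h import *
s=env.get_state();p,R=cur();print(s["clock"],p,s["finger_gap"],s["wrist_force"])
a=pose(p[0],p[1],.15,160,38); a=(a[0],R)
b=pose(.42,-.05,.15,130,38); c=pose(.40,-.135,.135,98.4,38)
plan(a,b,c)
F,P=cloud("scene")
m=sel(P,(.38,.5),(-.05,.08),(.112,.124)); 
cv2.imwrite("pics/s4.png",cv2.resize(F[120:270,180:380],(800,600)))
```

```text
18.625 [0.437  0.0203 0.0921] 0.031894541520593615 [-1.8186 -0.0793  4.8201]
[-0.0713, 0.0002, -0.0912, 0.0, 0.0, 0.0]
[0.0419, -0.0166, -0.1797, 0.051, -0.0, 0.0649]
[0.1969, -0.038, -0.2628, 0.1051, -0.0001, 0.1341]
```

View pics/s4.png

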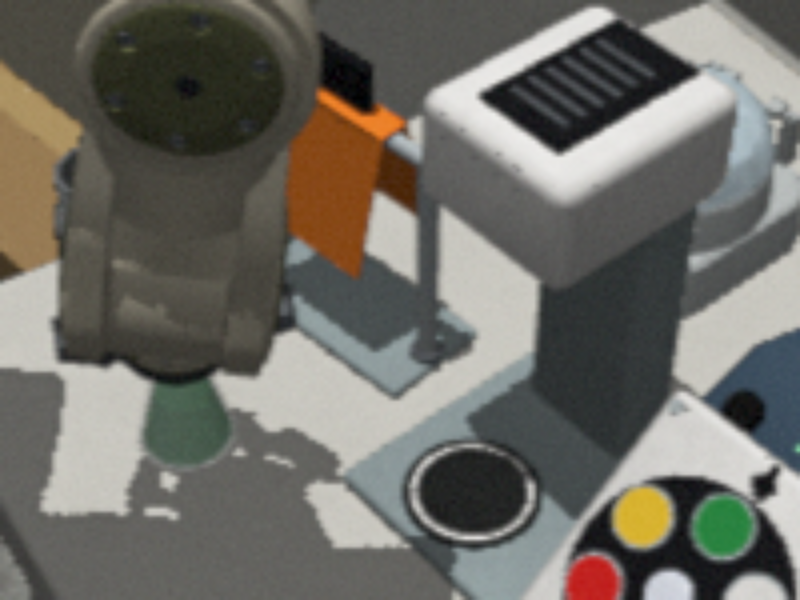

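Run:
```python
from h import *
p,R=cur()
a=(np.array([p[0],p[1],.13]),R)
plan(a)
for t,x,y in ((.2,.44,.0),(.4,.445,-.03),(.6,.45,-.065),(.8,.455,-.1),(1,.46,-.1315)):
    plan(pose(x,y,.13,160-61.6*t,38),start=a)
m=pose(.46,-.1315,.13,98.4,38)
```

```text
[-0.0466, 0.0001, -0.0597, 0.0, 0.0, 0.0]
[0.0284, -0.0196, -0.0223, 0.0208, 0.0, 0.0263]
[0.07, -0.0498, -0.0548, 0.0419, -0.0, 0.0532]
[0.119, -0.0834, -0.0932, 0.0629, -0.0, 0.0802]
[0.168, -0.117, -0.1315, 0.084, -0.0001, 0.1072]
[0.2118, -0.1482, -0.1658, 0.1051, -0.0001, 0.1341]
```

Emit:
carry_out(increments=[[[-0.015,0,-0.02,0,0,0],[-0.03,0,-0.04,0,0,0],[-0.0466,0,-0.06,0,0,0],[-0.0466,0,-0.06,0,0,0]]])

```text
clock: 19.18
tcp_pos: [0.4376, 0.0198, 0.131]
orientation: [0.267, -0.541, 0.776, 0.186]
wrist_force: [-0.2, 0.6, -1.6]
finger_gap: 0.0317
grip_force: 39.8
```

Emit:
carry_out(increments=[[[0.0142,-0.01,-0.011,0.0104,0,0.0131],[0.0284,-0.0196,-0.0223,0.0208,0,0.0263],[0.05,-0.035,-0.039,0.0313,0,0.0398],[0.07,-0.0498,-0.0548,0.0419,0,0.0532],[0.094,-0.0666,-0.074,0.0524,0,0.0667]]])

```text
clock: 19.8
tcp_pos: [0.447, -0.0476, 0.1297]
orientation: [0.306, -0.316, 0.891, 0.109]
wrist_force: [1.0, 0.5, -0.4]
finger_gap: 0.032
grip_force: 39.9
```

Run:
```python
from h import *
s=env.get_state();p,R=cur();print(s["clock"],p,R[:,2],s["joint_pos"],s["finger_gap"],s["wrist_force"])
for t in (.25,.5,.75,1):
    plan(pose(p[0]+(.46-p[0])*t,p[1]+(-.1315-p[1])*t,.13,129-30.6*t,38))
```

```text
19.8 [ 0.447  -0.0476  0.1297] [ 0.4773  0.3875 -0.7887] [-0.6949 -0.0011 -0.8204  0.6022  0.6476 -1.3253] 0.031996881538999 [ 0.9675  0.51   -0.3874]
[0.0165, -0.0367, -0.0136, 0.0132, -0.0002, 0.0167]
[0.0333, -0.0734, -0.0267, 0.0263, -0.0002, 0.0335]
[0.0501, -0.1101, -0.0399, 0.0393, -0.0002, 0.0502]
[0.067, -0.1467, -0.0531, 0.0524, -0.0002, 0.067]
```

Emit:
carry_out(increments=[[[0.0165,-0.0367,-0.0136,0.0132,0,0.0167],[0.0333,-0.0734,-0.0267,0.0263,0,0.0335],[0.05,-0.11,-0.04,0.0393,0,0.05],[0.067,-0.1467,-0.053,0.0524,0,0.067],[0.067,-0.1467,-0.053,0.0524,0,0.067]]])

```text
clock: 20.42
tcp_pos: [0.4602, -0.1307, 0.1301]
orientation: [0.324, -0.072, 0.943, 0.024]
wrist_force: [-0.4, -0.1, -0.6]
finger_gap: 0.0319
grip_force: 40.0
```

Run:
```python
from h import *
s=env.get_state();p,R=cur();print(s["clock"],p,R,s["joint_pos"],s["finger_gap"],s["wrist_force"])
plan(pose(.46,-.1315,.13,98.4,38),pose(.558,-.1169,.122,98.4,38),pose(.558,-.1169,.1065,98.4,38))
cl=[]
for c in ("top","scene"):
    F,P=cloud(c);hsv=cv2.cvtColor(F,cv2.COLOR_BGR2HSV)
    m=sel(P,(.4,.52),(-.2,-.07),(.02,.11))&(hsv[...,0]>50)&(hsv[...,0]<90)&(hsv[...,1]>40);q=P[m];print(c,"flask",rect(q) if len(q)>3 else 0, q.min(0) if len(q) else 0,q.max(0) if len(q) else 0)
cv2.imwrite("pics/s5.png",cv2.resize(F[120:270,180:380],(800,600)))
```

```text
20.425 [ 0.4602 -0.1307  0.1301] [[-0.7793 -0.1507  0.6082]
 [-0.1193  0.9886  0.0921]
 [-0.6151 -0.0008 -0.7884]] [-0.742  -0.1062 -0.9557  0.2659  0.4994 -0.7756] 0.03192728458937978 [-0.4349 -0.1064 -0.6284]
[0.0006, -0.0015, -0.0003, 0.0004, -0.0001, 0.0007]
[-0.1458, -0.0022, 0.1342, 0.0004, -0.0001, 0.0007]
[-0.1267, -0.0022, 0.1587, 0.0004, -0.0001, 0.0007]
top flask 0 0 0
scene flask (array([ 452.8, -145.1]), array([23.6, 49.6]), 66.4, 356) [ 0.4326 -0.1582  0.0471] [ 0.4794 -0.1258  0.1021]
```

View pics/s5.png

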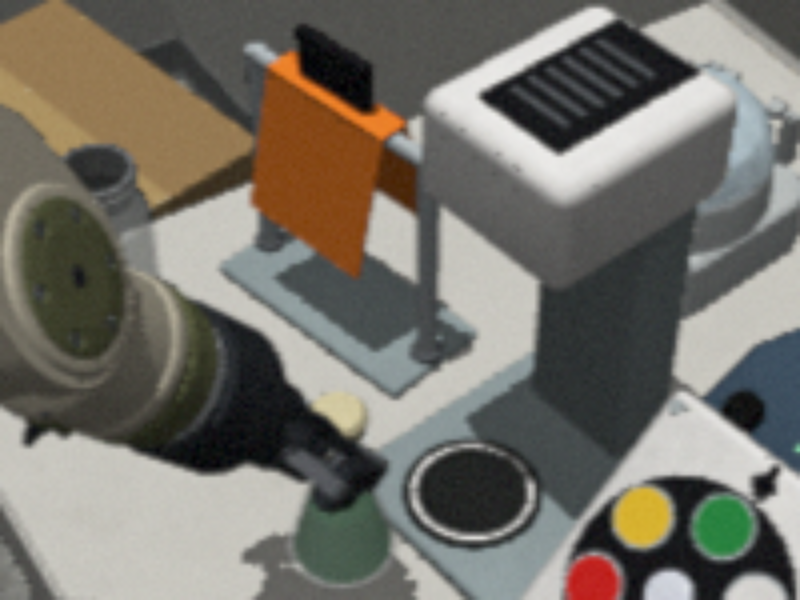

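The flask hangs upright at (345,500) in front of the stage at (475,490), and the shield is hanging well. I'll move it in.

Emit:
carry_out(increments=[[[-0.03,-0.001,0.025,0,0,0],[-0.07,-0.002,0.063,0.0004,0,0.0007],[-0.11,-0.002,0.1,0.0004,0,0.0007],[-0.146,-0.002,0.134,0.0004,0,0.0007],[-0.146,-0.002,0.134,0.0004,0,0.0007]]])

```text
clock: 21.15
tcp_pos: [0.5596, -0.1168, 0.1221]
orientation: [0.324, -0.07, 0.943, 0.024]
wrist_force: [-0.7, 1.4, -1.3]
finger_gap: 0.0316
grip_force: 40.0
```

Run:
```python
from h import *
s=env.get_state();p,R=cur();print(s["clock"],p,s["finger_gap"],s["wrist_force"])
plan(pose(.558,-.1169,.109,98.4,38),pose(.558,-.1169,.1055,98.4,38))
F,P=cloud("scene")
m=sel(P,(.5,.62),(-.18,-.05),(.138,.16));q=P[m];print(rect(q),q.mean(0))
```

```text
21.15 [ 0.5596 -0.1168  0.1221] 0.03159482758975594 [-0.6534  1.3998 -1.3004]
[0.0186, 0.0002, 0.0187, 0.0002, -0.0002, 0.0002]
[0.0229, 0.0002, 0.0242, 0.0002, -0.0002, 0.0002]
(array([ 548.5, -139.7]), array([79.6, 42.6]), 44.9, 127) [ 0.5532 -0.1306  0.1502]
```

Emit:
carry_out(increments=[[[0.008,0,0.008,0,0,0],[0.014,0,0.014,0,0,0],[0.0186,0,0.0187,0,0,0],[0.0215,0,0.0225,0,0,0],[0.0215,0,0.0225,0,0,0]]])

```text
clock: 21.82
tcp_pos: [0.5568, -0.1177, 0.1067]
orientation: [0.324, -0.068, 0.943, 0.024]
wrist_force: [0.1, 0.6, -1.0]
finger_gap: 0.0318
grip_force: 40.0
```

Emit:
carry_out(increments=[[[0.0012,0,0.0016,0,0,0],[0.0024,0,0.0032,0,0,0],[0.0024,0,0.0032,0,0,0]]])

```text
clock: 22.2
tcp_pos: [0.558, -0.1178, 0.1062]
orientation: [0.326, -0.069, 0.943, 0.023]
wrist_force: [-2.3, 1.6, 4.4]
finger_gap: 0.032
grip_force: 40.5
```

Emit:
carry_out(increments=[[[0,0,0,0,0,0],[0,0,0,0,0,0],[0,0,0,0,0,0],[0,0,0,0,0,0]]], jaw=0)

```text
clock: 22.7
tcp_pos: [0.5569, -0.1177, 0.1048]
orientation: [0.324, -0.068, 0.943, 0.024]
wrist_force: [0.0, 0.2, 0.1]
finger_gap: 0.0854
grip_force: 0.0
```

Emit:
carry_out(increments=[[[0,0,-0.03,0,0,0],[0,0,-0.1,0,0,0],[0,0,-0.2,0,0,0],[0,0,-0.3,0,0,0],[0,0,-0.3,0,0,0]]])

```text
clock: 23.32
tcp_pos: [0.466, -0.1326, 0.227]
orientation: [0.327, -0.068, 0.942, 0.021]
wrist_force: [0.9, 0.1, -0.5]
finger_gap: 0.0854
grip_force: 0.0
```

Run:
```python
from h import *
s=env.get_state();p,R=cur();print(s["clock"],p,s["finger_gap"],s["wrist_force"])
for c in ("scene","wrist"):
    F,P=cloud(c); m=sel(P,(.5,.62),(-.18,-.05),(.122,.15));q=P[m];print(c,rect(q),q[:,2].max())
    m=sel(P,(.5,.62),(-.18,-.05),(.02,.045));print(rect(P[m]))
    if c=="scene":cv2.imwrite("pics/s6.png",cv2.resize(F[100:310,160:440],(800,600)))
wheel("wrist");wheel("top")
F,P=cloud("top")
m=sel(P,(.38,.5),(.08,.2),(.05,.14)); print("bottle",rect(P[m]))
m=sel(P,(.28,.45),(-.36,-.2),(.006,.03)); print("dish",rect(P[m]))
```

```text
23.325 [ 0.466  -0.1326  0.227 ] 0.0853812039178701 [ 0.911   0.1493 -0.5309]
scene (array([ 557., -118.]), array([28.4, 31. ]), 57.0, 147) 0.1363245171605518
(array([ 550.9, -127.4]), array([38.6, 60. ]), 60.2, 238)
wrist (array([ 557.6, -117.9]), array([29.6, 29.3]), 47.9, 1014) 0.13528275093807818
(array([ 545.1, -119.7]), array([34.3, 61.8]), 8.3, 1415)
wrist index 0.0753868031758865 0.0009614239005857263 147
{'green': (array([0.046 , 0.0007]), np.int64(843), np.float64(0.8180862894782236)), 'yellow': (array([0.0229, 0.0391]), np.int64(939), np.float64(59.675620009728284)), 'blue': (array([-0.0202, -0.0398]), np.int64(1002), np.float64(-116.96636070497911)), 'red': (array([-0.0269,  0.0408]), np.int64(4), np.float64(123.3814469967851))}
top index 0.07621436951653433 0.0015715764049955172 10
{'green': (array([0.0474, 0.0007]), np.int64(77), np.float64(0.8223746593852159)), 'yellow': (array([0.0239, 0.039 ]), np.int64(119), np.float64(58.45628947694934)), 'blue': (array([-0.0195, -0.0395]), np.int64(99), np.float64(-116.32995306691865)), 'red': (array([-0.0264,  0.0513]), np.int64(1), np.float64(117.2357714656088))}
bottle (array([447.8, 142. ]), array([60.8, 60.3]), 36.5, 543)
dish (array([ 368.3, -285.5]), array([91.5, 89.8]), 4.2, 1093)
```

View pics/s6.png

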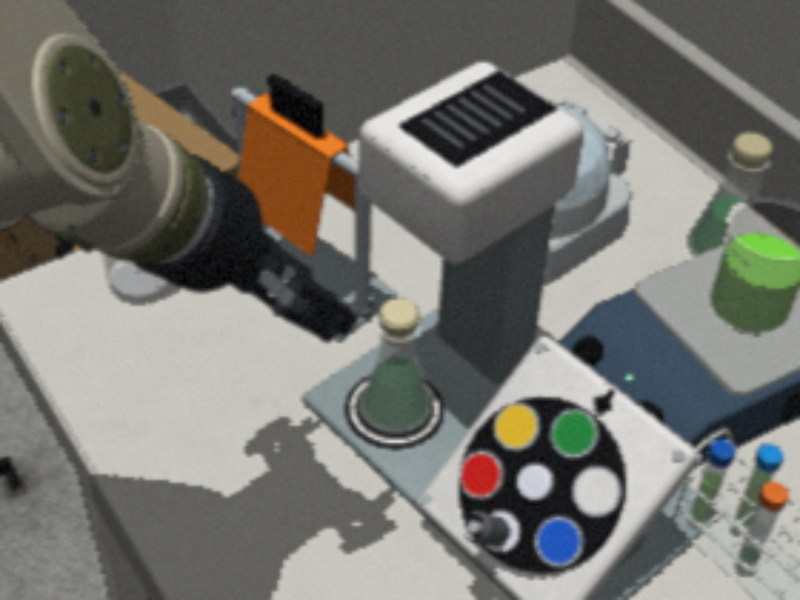

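All three jobs are done: the flask stands on the ring at (395,400), green at (573,432) is at the index (603,402), and the shield is on the rail.

```bash
python3 -c "
from workcell import env
print(env.hand_in())"
```

```text
the job is handed in; nothing more can be done
None
```

I handed the job in at about 23.5 s with all three parts done in order: shield hung astride the middle of the rail bar, green window at the index mark (within about 1°), and flask upright on the stage (within about 2 mm of its centre). The bottle and petri dish did not move, and the robot was touching nothing.

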